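Refit the crank of the hand chopper and snap its cap on

ROBOT

A 6-joint arm with a two-finger parallel gripper is mounted at the origin on a cart in front of the work surface, level with it; the furniture and walls round the work are solid. World frame = base frame: x ahead of the robot, y to its left, z up, the work surface at z = 0. Lengths are in m, angles in rad, forces in N, time in s.
With the tool pointing down it reaches from about 0.425 to 1.125 m from the base axis. Payload 14.9 kg.
Tool frame: the origin (TCP) lies between the finger pads; the fingertips stand arm.tips_ahead ahead of it and the grasp point (between the pads) is the TCP (arm.tips_ahead is the distance from the TCP to the fingertips, in m); z points along the fingers, y is the line along which they close (so a half turn about z gives the same grasp; the last joint's range is limited). The gripper opens to 91 mm and grips with 3 to 60 N. Pads are 32 mm wide; open, the fingers measure 118 mm over their backs; the gripper's body (76 mm by 178 mm) begins 60 mm behind the grasp point.
Start: joints at [1.07, 0.379, 1.734, -0, 1.028, -0.033], TCP at [0.316, 0.625, 0.233] pointing down, gripper open.
Joint ranges: [-2.77, 2.77], [-0.74, 2.19], [0, 2.66], [-1.06, 4.2], [0.31, 2.87], [-3.08, 3.08]. Speed limits (rad/s): [1.89, 1.89, 2.39, 3.14, 3.14, 3.14].

INTERFACE

Orientations are given as a 3x3 rotation matrix whose columns are the frame's x, y, z axes.
In Python, from cell import arm gives the robot as it stands. The module is installed in compiled form; this text tells all that it offers.
- The arm moves only by the tool servo_tool, never from a script. Its argument "plan" is a list of rows, each a list of 6 numbers: the shift along the tool's x, y, z in cm, then the turn, a rotation vector about the tool's x, y, z in rad. A call has 1 to 20 rows; each row shifts and turns the commanded pose from where the row before left it, along the tool's axes as they then stand; what a row does not reach is not made up. A row lasts 1/8 s, in which the tool goes at most 62.5 mm and 10.7 degrees, less where a joint would pass 70% of its speed; a pose out of reach is approached as far as the arm can. A call is refused whole if a number of a shift passes 6.25 or a number of a turn 0.188, either way. A call with a gripper value outside its range is refused whole. "hand" is the opening, from 0 (shut) to 1 (fully open), set as the call begins (left out, the last holds). The fingers move at their own pace and stop on an object; "grip_force" is the grip in N (left out, the last holds). Time passes only in rows, so rows that do not move let the fingers close. It gives the time, the measured TCP pose, the force, the opening and the grip force at its end, in the units of the state.
- arm.sense(): the state, without advancing time (a new reading comes with each control period).
- arm.get_image(name): name is "scene" or "side" or "wrist"; returns (picture, depth): 480x640x3 uint8, blue, green, red; 480x640 float32, m along the optical axis (not along the pixel's ray), 0 where there is no reading.
- arm.camera_info(name): a dict with "fx", "fy", "cx", "cy" (pixels), "dist_coeffs" ([k1, k2, p1, p2, k3] as OpenCV has them; the pictures are not rectified), "rvec" (rotation vector, rad) and "tvec" (3), from world to camera coordinates, as OpenCV has them; the wrist camera has in their place "tool_from_camera" (4x4, takes a point from camera to tool coordinates, whose origin is the TCP and whose axes are the flange's). Camera axes: x right, y down, z forward; pixel columns grow to the right and rows downward; lengths in m; the calibration is good to about 2 mm. A picture is of the moment at which its call begins: read the wrist's pose just before it. camera_info takes no time and is no camera call.
- arm.job_done(): hands the job in; it is judged then, once.
The state is a dict: "time": time; "joint_positions": joint angles; "joint_velocities": joint speeds; "joint_efforts": joint torques, N m; "tcp_pos": TCP position; "orientation": TCP orientation; "contact_force": force on the tool from outside, world axes, zero at the start; "torque": the same for the moment, N m; "grip_width": finger opening in m; "gripper_force": force on a finger pad.
Only numpy, scipy, OpenCV 4.12 (cv2) and the standard library are available. Lean on these libraries where they do the work, as an engineer would, in place of code of your own. Each camera call takes 0.05 s, during which the arm holds its last target. There are 200 camera calls.

TASK

Put the hand-crank food chopper back together after washing up: seat the white crank's square hole fully home on the chopper's square drive shaft, then press the orange snap cap onto the split stud that sticks up through the crank's hub, past the click, until the cap sits flush on the hub. Do not stop or let go at the click: finish while still pressing the cap firmly down on the hub, so that all four lugs are sure to have caught. Leave the salt shaker, the spice jar and the striped mug where they are.

Things in the scene. Friction and masses are not known exactly. Their poses are not given: they have to be found in the camera images.
- chopper: Hand-crank food chopper held to the worktop by its suction foot (does not move): clear bowl, green lid 141 mm across (155 mm over four small ears) and 97 mm high. In the lid's centre a round green boss, 47 mm diameter, its flat top 105 mm above the worktop. Origin: centre of the foot on the worktop, z up.
- drive_seat (a point): Point on the axis of the chopper's white drive shaft, level with the boss top (105 mm above the worktop); z up, x and y normal to the flats of the square shaft and turning with it. Square part: 16 mm across flats, from this point to 20 mm above it, its last 5 mm bevelled. The shaft turns about z against a little friction (0.1 N m) and starts at any angle.
- stud_top (a point): Rounded top of the split snap stud, on the shaft's axis, 39 mm above the boss top. The stud's four white sprung lugs, over the middles of the square's flats, are 16 mm across at their widest (30 mm above the boss) and fit through the crank's bore. With the crank home the stud stands 15 mm out of its hub.
- crank: White crank with green knob, 90 g, lying flat, right way up. Origin: underside centre of its hub; x along the arm to the knob, z up. Hub 40 mm diameter, 24 mm high; square through bore 17.5 mm wide, sides parallel to x and y, so it goes on in any of four directions. Arm 18 mm wide, 10 mm high. Home when the hub's underside rests on the green boss.
- crank_knob (a point): Top of the crank's upright green knob (24 mm diameter), 88 mm from the hub's axis along x and 46 mm above the crank's underside.
- cap: Orange round snap cap with a white disc on top, 34 mm diameter, 24 mm high, 30 g, standing on its open side. Origin: centre of its open underside; z up through the closed top. The mouth has a lip of 11.8 mm inner diameter, 3 mm high and rounded, that must pass over the lugs. Any turn about its axis will do.
- cap_top (a point): Centre of the cap's closed top, 24 mm above its underside. Pressed straight down on the stud, the cap begins to resist with its underside some 10 mm above the hub top; the force rises to about 11 to 15 N, then drops away about 5 mm above the hub (the click) and the lugs draw it on. It is home only when its underside is flush on the hub top.
- salt_shaker: Clear salt shaker with a grey top, 44 mm diameter, 90 mm high; leave it alone. Origin at its foot.
- spice_jar: Glass spice jar with a black lid, 44 mm diameter, 96 mm high; leave it alone. Origin at its foot.
- mug: White mug with beige stripes, 84 x 117 mm with its handle, 95 mm high; leave it alone. Origin under its middle.
Things that resemble listed ones, but are neither listed nor needed, are in the scene too. Of the things shaped like the cap, the orange one is meant.

How it is judged:
On the way, in this order (a step that is already met when the one before it is completed fails the run):
1. the crank is fully home on the square shaft (z of crank in the frame of drive_seat below 0.002 m and horizontal distance between crank and drive_seat below 0.003 m and angle between crank's own z axis and vertical below 0.06 rad and (angle between the x axis of crank and the x axis of drive_seat, either way round below 0.15 rad or angle between the x axis of crank and the y axis of drive_seat, either way round below 0.15 rad)), for 0.2 s.
2. the cap has snapped over the lugs and sits flush on the hub (z of cap in the frame of crank below 0.0255 m and horizontal distance between cap and drive_seat below 0.004 m), for 0.2 s.
At the end, for the whole second after the job is handed in: Crank home on the shaft (underside within 2 mm of the boss, 3 mm of the axis, upright); cap snapped on, upright, underside within 1.5 mm of the hub top and 4 mm of the axis; through the last second the fingers still press it so that it bears on the hub with over 6 N (all of step 1 and all of step 2 and z of cap in the frame of crank above 0.021 m and angle between cap's own z axis and vertical below 0.08 rad and contact force between the fingers and cap above 3 N and contact force between cap and crank above 6 N); the arm keeps its last pose, push and grip.
It fails at once if a bystander was moved or tipped (distance of any of salt_shaker, spice_jar, mug from where it was at the start of the episode above 0.03 m or angle between any of salt_shaker, spice_jar, mug's own z axis and vertical above 0.4 rad).
It also fails if it takes over 67 s, if anything falls off the work surface, if the arm or the gripper's body presses on something with over 40 N, if the wrist force passes 120 N, or if a joint passes its speed limit or range.

## Working session

There is one attempt and no reset: what is moved stays moved. The work goes in short steps, Python scripts to look and compute and a tool call to move; the robot and the scene stay as the last step left them, time stands still between calls to the robot, and variables do not carry over. Pictures are saved under pics/ and viewed, at most 10 in all, crops included, and the job is handed in when it is done.

Besides the shell and the picture viewer there is one more tool, called after "Emit:" as name(argument=value, ...), one argument or row to a line, values as JSON. servo_tool: Moves the arm, as the interface text tells. Its arguments: {"type":"object","properties":{"plan":{"type":"array","items":{"type":"array","items":{"type":"number"}}},"hand":{"type":"number"},"grip_force":{"type":"number"}},"required":["plan"]}

```bash
mkdir -p pics; ls; cat > h.py <<'E'
import numpy as np, cv2
from cell import arm
def cam(name, s=None):
    c=arm.camera_info(name); K=np.array([[c['fx'],0,c['cx']],[0,c['fy'],c['cy']],[0,0,1.]]); d=np.array(c['dist_coeffs'])
    if name=='wrist':
        s=s or arm.sense(); T=np.eye(4); T[:3,:3]=np.array(s['orientation']); T[:3,3]=s['tcp_pos']
        W=T@np.array(c['tool_from_camera'])
    else:
        R=cv2.Rodrigues(np.array(c['rvec'],float))[0]; W=np.eye(4); W[:3,:3]=R.T; W[:3,3]=-R.T@np.array(c['tvec'],float).ravel()
    return K,d,W
def shot(name):
    s=arm.sense(); C=cam(name,s); im,dp=arm.get_image(name); return im,dp,C
def rays(C,px):
    K,d,W=C; u=cv2.undistortPoints(np.array(px,float).reshape(-1,1,2),K,d).reshape(-1,2)
    return np.c_[u,np.ones(len(u))]@W[:3,:3].T, W[:3,3]
def onz(C,px,z):
    r,o=rays(C,px); return o+r*((z-o[2])/r[:,2])[:,None]
def cloud(C,dp,mask):
    v,u=np.nonzero(mask&(dp>0)); r,o=rays(C,np.c_[u,v]); return o+r*dp[v,u][:,None]
E
python3 - <<'E'
from h import *
s=arm.sense(); print(s['time'],s['tcp_pos'],s['orientation'],arm.tips_ahead,s['contact_force'])
for n in ['scene','side','wrist']:
    im,dp,C=shot(n); cv2.imwrite(f'pics/{n}0.png',im); np.savez(f'/tmp/{n}0.npz',im=im,dp=dp); print(n,C[2].round(3).tolist(),C[0][0,0])
E
```

```text
pics
0.0 [0.31547563 0.62444729 0.23227836] [[-8.92560138e-01  4.50928078e-01 -5.18192898e-04]
 [ 4.50928376e-01  8.92559593e-01 -9.86010992e-04]
 [ 1.78980008e-05 -1.11374199e-03 -9.99999380e-01]] 0.019 [ 0.58150636  0.10520133 -0.13315475]
scene [[0.713, -0.537, 0.451, -0.025], [-0.701, -0.541, 0.465, -0.624], [-0.006, -0.647, -0.762, 1.074], [0.0, 0.0, 0.0, 1.0]] 607.8033940278428
side [[-1.0, 0.005, 0.015, 0.528], [-0.012, 0.373, -0.928, 0.752], [-0.01, -0.928, -0.373, 0.435], [0.0, 0.0, 0.0, 1.0]] 450.8111686703138
wrist [[0.452, 0.855, 0.255, 0.242], [0.892, -0.433, -0.13, 0.662], [-0.001, 0.286, -0.958, 0.385], [0.0, 0.0, 0.0, 1.0]] 423.0397720512186
```

View pics/scene0.png

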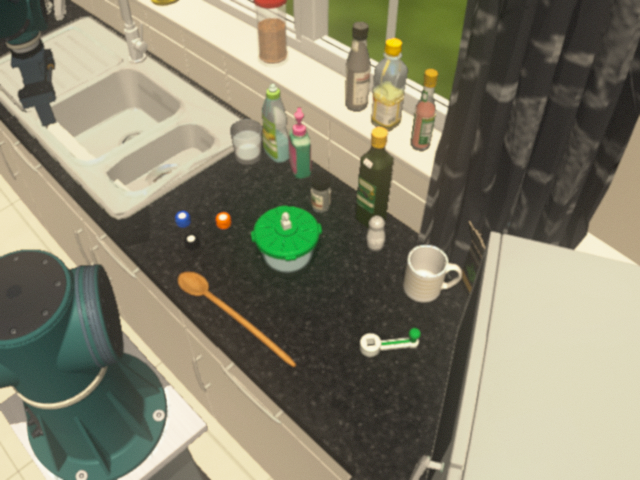

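View pics/side0.png

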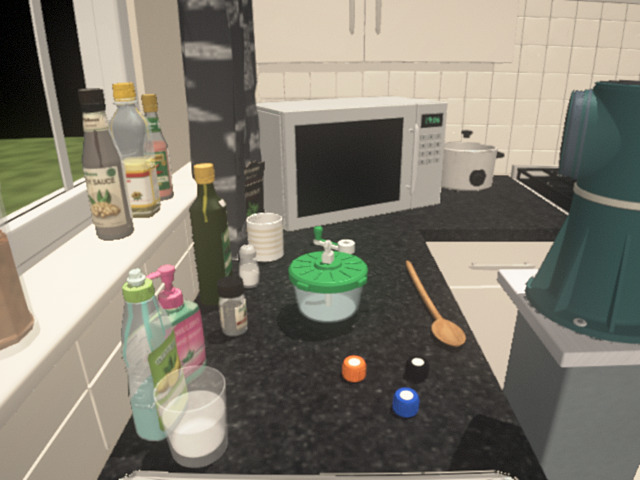

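The scene view shows the orange cap at (223,220), the crank hub at (371,345), its knob at (415,335) and the drive stud at (285,215). In the side view the cap is at (354,368) and the stud at (327,250). Next I'll measure these.

```bash
python3 - <<'E'
from h import *
for n in ['scene','side']:
    f=np.load(f'/tmp/{n}0.npz'); im,dp=f['im'],f['dp']; C=cam(n); hsv=cv2.cvtColor(im,cv2.COLOR_BGR2HSV)
    def near(p,r):
        m=np.zeros(im.shape[:2],np.uint8); cv2.circle(m,p,r,255,-1); return m>0
    H,S,V=[hsv[...,i] for i in range(3)]
    P={'scene':dict(cap=(223,220),hub=(371,345),knob=(415,335),stud=(285,218),lid=(286,232)),'side':dict(cap=(354,368),hub=(346,245),knob=(318,232),stud=(327,252),lid=(328,270))}[n]
    for k,m in dict(cap=near(P['cap'],18),hub=near(P['hub'],16)&(S<60)&(V>120),knob=near(P['knob'],10)&(H>45)&(H<80)&(S>150),stud=near(P['stud'],16)&(S<60)&(V>120),lid=near(P['lid'],45)&(H>45)&(H<80)&(S>150)).items():
        q=cloud(C,dp,m); q=q[q[:,2]>0.008]
        if len(q)==0: print(n,k,'none');continue
        zt=np.percentile(q[:,2],97); t=q[q[:,2]>zt-.006]
        lo,hi=np.percentile(t[:,:2],2,axis=0),np.percentile(t[:,:2],98,axis=0)
        print(n,k,len(q),'ztop',zt.round(4),'mean',t.mean(0).round(4),'mid',((lo+hi)/2).round(4),'ext',(hi-lo).round(3))
C=cam('scene'); print(onz(C,[[371,339]],.024),onz(C,[[415,332]],.046),onz(C,[[223,215]],.024),onz(C,[[285,212]],.144))
for p,z in [((182,217),.02),((192,241),.02),((376,235),.05),((320,197),.05),((427,275),.05)]: print(onz(C,[p],z).round(3))
E
```

```text
scene cap 172 ztop 0.0268 mean [0.4934 0.2008 0.0234] mid [0.493 0.201] ext [0.029 0.027]
scene hub 333 ztop 0.0263 mean [ 0.4887 -0.2651  0.0232] mid [ 0.4892 -0.265 ] ext [0.038 0.037]
scene knob 99 ztop 0.0466 mean [ 0.5572 -0.3193  0.0435] mid [ 0.5568 -0.3192] ext [0.017 0.018]
scene stud 95 ztop 0.144 mean [0.5311 0.0216 0.1416] mid [0.532  0.0209] ext [0.008 0.01 ]
scene lid 2625 ztop 0.104 mean [0.5265 0.0182 0.1005] mid [0.5274 0.0214] ext [0.11 0.11]
side cap 395 ztop 0.0236 mean [0.4939 0.2081 0.0217] mid [0.4941 0.2066] ext [0.028 0.029]
side hub 187 ztop 0.133 mean [0.5261 0.027  0.1352] mid [0.5261 0.027 ] ext [0.003 0.005]Traceback (most recent call last):
  File "<stdin>", line 9, in <module>
  File "h.py", line 19, in cloud
    v,u=np.nonzero(mask&(dp>0)); r,o=rays(C,np.c_[u,v]); return o+r*dp[v,u][:,None]
                                     ~~~~^^^^^^^^^^^^^^
  File "h.py", line 14, in rays
    K,d,W=C; u=cv2.undistortPoints(np.array(px,float).reshape(-1,1,2),K,d).reshape(-1,2)
               ~~~~~~~~~~~~~~~~~~~^^^^^^^^^^^^^^^^^^^^^^^^^^^^^^^^^^^^^^^^
cv2.error: OpenCV(4.12.0) /io/opencv/modules/calib3d/src/undistort.dispatch.cpp:347: error: (-215:Assertion failed) CV_IS_MAT(_src) && CV_IS_MAT(_dst) && (_src->rows == 1 || _src->cols == 1) && (_dst->rows == 1 || _dst->cols == 1) && _src->cols + _src->rows - 1 == _dst->rows + _dst->cols - 1 && (CV_MAT_TYPE(_src->type) == CV_32FC2 || CV_MAT_TYPE(_src->type) == CV_64FC2) && (CV_MAT_TYPE(_dst->type) == CV_32FC2 || CV_MAT_TYPE(_dst->type) == CV_64FC2) in function 'cvUndistortPointsInternal'
```

Emit:
servo_tool(
  plan=[
    [-4.1, -3.68, -0.6, 0, 0, 0],
    [-4.1, -3.68, -0.6, 0, 0, 0],
    [-4.1, -3.68, -0.6, 0, 0, 0],
    [-4.1, -3.68, -0.6, 0, 0, 0],
    [-4.1, -3.68, -0.6, 0, 0, 0],
    [-4.1, -3.68, -0.6, 0, 0, 0],
    [-4.1, -3.68, -0.6, 0, 0, 0],
    [-4.1, -3.68, -0.6, 0, 0, 0],
    [-4.1, -3.68, -0.6, 0, 0, 0],
    [-4.1, -3.68, -0.6, 0, 0, 0],
    [-4.1, -3.68, -0.6, 0, 0, 0],
    [-4.1, -3.68, -0.6, 0, 0, 0],
    [0, 0, 0, 0, 0, 0],
    [0, 0, 0, 0, 0, 0],
  ],
  hand=1,
)

```text
time: 1.9
tcp_pos: [0.5553, 0.009, 0.3046]
orientation: [[-0.892, 0.451, -0.001], [0.451, 0.892, 0.0], [0.001, -0.0, -1.0]]
contact_force: [0.6, 1.9, -0.2]
grip_width: 0.0913
gripper_force: 0.0
```

```bash
python3 - <<'E'
from h import *
im,dp,C=shot('wrist'); np.savez('/tmp/w1.npz',im=im,dp=dp,K=C[0],d=C[1],W=C[2])
s=arm.sense(); print(s['time'],s['tcp_pos'],s['joint_positions'])
p,_=cv2.projectPoints(np.array([[.529,.021,.13]]),cv2.Rodrigues(C[2][:3,:3].T)[0],-C[2][:3,:3].T@C[2][:3,3],C[0],C[1]); u,v=p.ravel().astype(int); print(u,v)
x0,y0=max(u-75,0),max(v-60,0); print(x0,y0)
cv2.imwrite('pics/w1.png',cv2.resize(im[y0:y0+120,x0:x0+150],None,fx=5,fy=5,interpolation=cv2.INTER_CUBIC))
E
```

```text
1.95 [0.55521127 0.00945146 0.3045886 ] [-2.50066808e-02  6.73024625e-02  1.97907119e+00  1.39783761e-04
  1.09590018e+00 -1.12847215e+00]
316 179
241 119
```

View pics/w1.png

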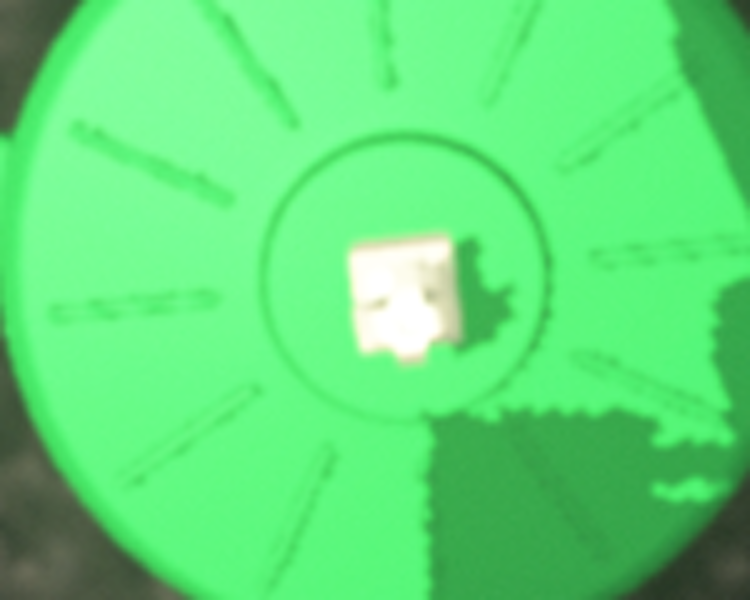

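The wrist crop shows the square shaft with corners near (350,245), (450,236), (463,345) and (360,350), and the boss circle centred at (405,277).

```bash
python3 - <<'E'
from h import *
f=np.load('/tmp/w1.npz'); C=(f['K'],f['d'],f['W']); im,dp=f['im'],f['dp']
hsv=cv2.cvtColor(im,cv2.COLOR_BGR2HSV)
full=lambda p:[241+p[0]/5,119+p[1]/5]
print('cam',C[2][:3,3])
# boss ellipse centre by extremes
for a,b in [((262,277),(550,277)),((405,135),(405,422))]:
    print('boss',onz(C,[full(a),full(b)],.105).round(4).tolist(),onz(C,[full(a),full(b)],.105).mean(0).round(4))
c=onz(C,[full(p) for p in [(350,245),(450,236),(463,345),(360,350)]],.118)
print(c.round(4).tolist(),c.mean(0).round(4))
for i in range(4):
    e=c[(i+1)%4]-c[i]; print(np.degrees(np.arctan2(e[1],e[0])).round(1), np.linalg.norm(e).round(4))
m=np.zeros(im.shape[:2],bool); m[160:195,308:340]=1; m&=hsv[...,1]<110
q=cloud(C,dp,m); q=q[q[:,2]>.1]; t=q[q[:,2]>q[:,2].max()-.008]; print('stud',len(q),q[:,2].max(),t.mean(0).round(4),len(t))
cn,_=cv2.findContours(m.astype(np.uint8),cv2.RETR_EXTERNAL,cv2.CHAIN_APPROX_NONE); cn=max(cn,key=cv2.contourArea)
print(cv2.minAreaRect(cn))
E
```

```text
cam [0.48187163 0.04595623 0.45707501]
boss [[0.5198, 0.0042, 0.105], [0.5415, 0.047, 0.105]] [0.5307 0.0256 0.105 ]
boss [[0.5098, 0.0359, 0.105], [0.5527, 0.0143, 0.105]] [0.5312 0.0251 0.105 ]
[[0.5202, 0.0207, 0.118], [0.5262, 0.0356, 0.118], [0.5429, 0.0296, 0.118], [0.5361, 0.0143, 0.118]] [0.5314 0.025  0.118 ]
68.3 0.0161
-19.6 0.0178
-114.1 0.0167
158.3 0.0171
stud 534 0.14625448872117852 [0.5305 0.0251 0.143 ] 180
((321.5643615722656, 178.64356994628906), (26.6669979095459, 22.28883171081543), 84.2894058227539)
```

Emit:
servo_tool(
  plan=[
    [0, 0, 0, 0, 0, 0.102],
    [0, 0, 0, 0, 0, 0.102],
    [-2.32, -4.26, 2.25, 0, 0, 0],
    [-2.32, -4.26, 2.25, 0, 0, 0],
    [-2.32, -4.26, 2.25, 0, 0, 0],
    [-2.32, -4.26, 2.25, 0, 0, 0],
    [-2.32, -4.26, 2.25, 0, 0, 0],
    [-2.32, -4.26, 2.25, 0, 0, 0],
    [0, 0, 0, 0, 0, 0],
    [0, 0, 0, 0, 0, 0],
  ],
)

```text
time: 3.2
tcp_pos: [0.5058, -0.2767, 0.17]
orientation: [[-0.783, 0.622, -0.0], [0.622, 0.783, 0.0], [0.0, 0.0, -1.0]]
contact_force: [-0.7, 1.4, 0.6]
grip_width: 0.0914
gripper_force: 0.0
```

```bash
python3 - <<'E'
from h import *
f=np.load('/tmp/scene0.npz'); C=cam('scene'); H,W=480,640
q=lambda b:(lambda a:a[(a[:,2]>.03)&(a[:,2]<.11)])(cloud(C,f['dp'],(lambda m:(m.__setitem__((slice(b[1],b[3]),slice(b[0],b[2])),True),m)[1])(np.zeros((H,W),bool))))
for n,b in dict(mug=(404,248,464,300),shaker=(366,215,386,250),jar=(308,183,332,210),bottle=(358,150,390,215)).items():
    a=q(b); print(n,a.min(0).round(3),a.max(0).round(3))
im,dp,C=shot('wrist'); np.savez('/tmp/w2.npz',im=im,dp=dp,K=C[0],d=C[1],W=C[2]); cv2.imwrite('pics/w2.png',im)
s=arm.sense(); print(s['time'],s['tcp_pos'],s['joint_positions'])
E
```

```text
mug [ 0.636 -0.309  0.03 ] [ 0.784 -0.202  0.11 ]
shaker [ 0.674 -0.115  0.03 ] [ 0.758 -0.04   0.092]
jar [0.67  0.057 0.03 ] [0.709 0.099 0.099]
bottle [ 0.718 -0.064  0.031] [0.807 0.066 0.11 ]
3.25 [ 0.50601989 -0.27659953  0.17034205] [-5.40704477e-01  2.72983142e-01  2.01564356e+00  1.44376127e-04
  8.52705294e-01 -1.44114565e+00]
```

View pics/w2.png

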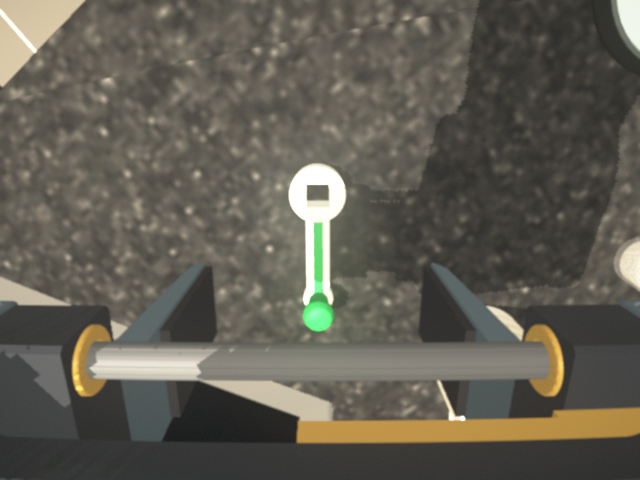

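The wrist view shows the crank hub at (317,193), its bore at (318,194) and the knob at (318,316). There is also something light at the lower left, at (0–330, 280–420), so I'll check that for clearance.

```bash
python3 - <<'E'
from h import *
f=np.load('/tmp/w2.npz'); C=(f['K'],f['d'],f['W']); im,dp=f['im'],f['dp']; hsv=cv2.cvtColor(im,cv2.COLOR_BGR2HSV)
H,S,V=[hsv[...,i] for i in range(3)]
yy,xx=np.mgrid[:480,:640]
m=((xx-317)**2+(yy-193)**2<38**2)&(S<70)&(V>150)
q=cloud(C,dp,m); t=q[(q[:,2]>.018)&(q[:,2]<.032)]; lo,hi=t.min(0),t.max(0); print('hub z',np.median(t[:,2]),'mid',((lo+hi)/2).round(4),(hi-lo).round(4))
cn,_=cv2.findContours((m&(yy<222)).astype(np.uint8),cv2.RETR_EXTERNAL,cv2.CHAIN_APPROX_NONE); cn=max(cn,key=cv2.contourArea)
p=cn.reshape(-1,2); P=onz(C,p[p[:,1]<210],.024)[:,:2]
A=np.c_[2*P,np.ones(len(P))]; sol=np.linalg.lstsq(A,(P**2).sum(1),rcond=None)[0]; print('circ',sol[:2].round(4),np.sqrt(sol[2]+sol[:2]@sol[:2]).round(4)); c=sol[:2]
g=(H>45)&(H<80)&(S>130)&(yy>295)&(yy<335)&(abs(xx-318)<22); v,u=np.nonzero(g); K=onz(C,[[u.mean(),v.mean()]],.042)[0]; print('knob',K.round(4),'px',u.mean(),v.mean())
g=(H>45)&(H<80)&(S>130)&(yy>225)&(yy<285)&(abs(xx-318)<15); v,u=np.nonzero(g); P=onz(C,np.c_[u,v],.01)[:,:2]; w=np.linalg.svd(P-P.mean(0))[2][0]; print('arm dir',np.degrees(np.arctan2(w[1],w[0])),'centre off',np.cross(w,P.mean(0)-c))
print('knob ang',np.degrees(np.arctan2(*(K[:2]-c)[::-1])))
a=cloud(C,dp,(yy>270)&(yy<400)&(xx<95)&(yy<300)); print('left obj',a.min(0).round(3),a.max(0).round(3))
f=np.load('/tmp/scene0.npz'); mm=np.zeros((480,640),bool); mm[240:470,440:640]=1; a=cloud(cam('scene'),f['dp'],mm); a=a[(a[:,2]>.06)&(a[:,2]<.3)]; print('scene right obj',np.percentile(a,[1,99],axis=0).round(3))
E
```

```text
hub z 0.024493403027950944 mid [ 0.4877 -0.2631  0.0226] [0.0397 0.04   0.0091]
circ [ 0.4862 -0.2625] 0.0208
knob [ 0.5554 -0.3159  0.042 ] px 318.3489932885906 314.8322147651007
arm dir -37.9901008455944 centre off 0.00026309043133876733
knob ang -37.666651551752466
left obj [ 0.375 -0.519 -0.001] [ 0.443 -0.45   0.043]
scene right obj [[ 0.3   -0.577  0.063]
 [ 0.903 -0.243  0.298]]<stdin>:11: DeprecationWarning: Arrays of 2-dimensional vectors are deprecated. Use arrays of 3-dimensional vectors instead. (deprecated in NumPy 2.0)
```

Emit:
servo_tool(
  plan=[
    [1.1, -0.05, 2.5, 0, 0, -0.012],
    [1.2, -0.05, 3, 0, 0, 0],
    [0, 0, 3, 0, 0, 0],
    [0, 0, 3, 0, 0, 0],
    [0, 0, 2.2, 0, 0, 0],
    [0, 0, 1, 0, 0, 0],
    [0, 0, 0, 0, 0, 0],
  ],
)

```text
time: 4.12
tcp_pos: [0.4871, -0.2638, 0.0231]
orientation: [[-0.791, 0.612, -0.0], [0.612, 0.791, 0.0], [0.0, -0.0, -1.0]]
contact_force: [-0.3, -0.3, -0.5]
grip_width: 0.0913
gripper_force: 0.0
```

Emit:
servo_tool(
  plan=[
    [0, 0, 0, 0, 0, 0],
    [0, 0, 0, 0, 0, 0],
    [0, 0, 0, 0, 0, 0],
    [0, 0, 0, 0, 0, 0],
    [0, 0, 0, 0, 0, 0],
    [0, 0, 0, 0, 0, 0],
    [0, 0, 0, 0, 0, 0],
    [0, 0, 0, 0, 0, 0],
  ],
  hand=0.3,
  grip_force=40,
)

```text
time: 5.12
tcp_pos: [0.4868, -0.2645, 0.0229]
orientation: [[-0.79, 0.613, -0.0], [0.613, 0.79, 0.0], [0.0, -0.0, -1.0]]
contact_force: [0.4, -0.2, 1.2]
grip_width: 0.0392
gripper_force: 40.0
```

Emit:
servo_tool(
  plan=[
    [0, 0, -2, 0, 0, 0],
    [0, 0, -5, 0, 0, 0],
    [0, 0, -5.5, 0, 0, 0],
    [0, 0, -5, 0, 0, 0],
    [0, 0, 0, 0, 0, -0.138],
    [0, 0, 0, 0, 0, -0.138],
    [1.13, 4.75, 0, 0, 0, 0],
    [1.13, 4.75, 0, 0, 0, 0],
    [1.13, 4.75, 0, 0, 0, 0],
    [1.13, 4.75, 0, 0, 0, 0],
    [1.13, 4.75, 0, 0, 0, 0],
    [1.13, 4.75, 0, 0, 0, 0],
    [0, 0, 0, 0, 0, 0],
    [0, 0, 0, 0, 0, 0],
  ],
)

```text
time: 6.88
tcp_pos: [0.5304, 0.025, 0.1977]
orientation: [[-0.927, 0.374, -0.0], [0.374, 0.927, -0.0], [0.0, -0.0, -1.0]]
contact_force: [-0.1, -0.2, -1.6]
grip_width: 0.0395
gripper_force: 40.0
```

```bash
python3 - <<'E'
from h import *
im,dp,C=shot('wrist'); np.savez('/tmp/w3.npz',im=im,dp=dp,K=C[0],d=C[1],W=C[2])
s=arm.sense(); print(s['time'],s['tcp_pos'],s['grip_width'])
im2,dp2,C2=shot('side'); np.savez('/tmp/s3.npz',im=im2,dp=dp2)
a=cv2.resize(im[150:450,120:520],(400,300)); b=cv2.resize(im2[150:350,190:456],(400,300),interpolation=cv2.INTER_CUBIC)
cv2.imwrite('pics/w3.png',np.hstack([a,b]))
E
```

```text
6.925 [0.53044774 0.02449853 0.19778961] 0.039595100513227406
```

View pics/w3.png

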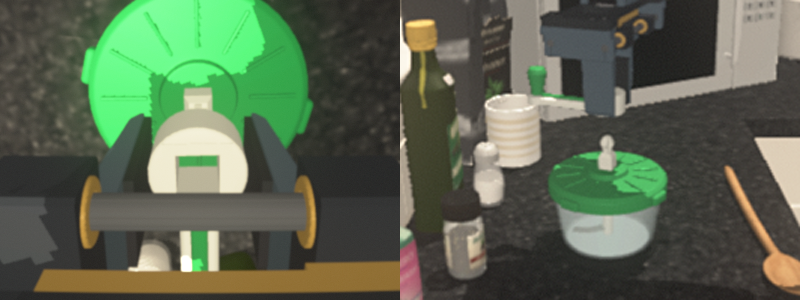

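The left half (wrist) shows the gripped hub at about (199,165) with the shaft behind it at (198,100), laterally aligned. The right half (side) shows the crank level above the stud. I'll put numbers on this.

```bash
python3 - <<'E'
from h import *
f=np.load('/tmp/w3.npz'); C=(f['K'],f['d'],f['W']); im,dp=f['im'],f['dp']; hsv=cv2.cvtColor(im,cv2.COLOR_BGR2HSV); S,V=hsv[...,1],hsv[...,2]
s=arm.sense(); R=np.array(s['orientation']); t=np.array(s['tcp_pos'])
yy,xx=np.mgrid[:480,:640]
q=cloud(C,dp,(S<80)&(V>140)&(abs(xx-319)<60)&(yy>225)&(yy<400)); L=(q-t)@R
top=L[(L[:,2]<L[:,2][L[:,2]>-.03].min()+.004)&(L[:,2]>-.03)]; print('hub top tool z',np.percentile(top[:,2],[5,50]),'mid',((top.min(0)+top.max(0))/2).round(4),(top.max(0)-top.min(0)).round(4))
# shaft
q=cloud(C,dp,(S<80)&(V>140)&(abs(xx-319)<25)&(yy>225)&(yy<270)); q=q[(q[:,2]>.1)&(q[:,2]<.15)]; print('shaft/stud pts',q.shape,q.min(0).round(4),q.max(0).round(4)); L=(q-t)@R; print('tool y range',L[:,1].min(),L[:,1].max())
for r in range(236,262,3):
    c=np.nonzero((S[r]<80)&(V[r]>140)&(abs(np.arange(640)-319)<25))[0]; print(r,c.min() if len(c) else 0,c.max() if len(c) else 0, end=' | ')
h=np.nonzero((S[305]<80)&(V[305]>140)&(abs(np.arange(640)-319)<70))[0]; print('hub row305',h.min(),h.max())
print('arm/hub vert profile side:')
f=np.load('/tmp/s3.npz'); C=cam('side'); hs=cv2.cvtColor(f['im'],cv2.COLOR_BGR2HSV); y,x=np.mgrid[:480,:640]
q=cloud(C,f['dp'],(hs[...,1]<70)&(hs[...,2]>120)&(x>275)&(x<345)&(y>205)&(y<232)); q=q[(abs(q[:,1]-.02)<.06)&(q[:,2]>.15)]
for a,b in [(.51,.55),(.555,.585),(.585,.63)]:
    w=q[(q[:,0]>a)&(q[:,0]<b)]; print(a,b,len(w),np.percentile(w[:,2],[3,97]).round(4) if len(w) else '')
E
```

```text
hub top tool z [-0.00246527 -0.00147345] mid [ 0.0056  0.0005 -0.0016] [0.0292 0.04   0.004 ]
shaft/stud pts (586, 3) [0.5207 0.009  0.1048] [0.5404 0.035  0.139 ]
tool y range -0.012771414857625243 0.009425713387924386
236 0 0 | 239 305 330 | 242 304 331 | 245 304 331 | 248 304 331 | 251 304 331 | 254 304 331 | 257 304 331 | 260 304 332 | hub row305 271 364
arm/hub vert profile side:
0.51 0.55 120 [0.175  0.2031]
0.555 0.585 95 [0.174  0.1834]
0.585 0.63 144 [0.1745 0.1858]
```

Emit:
servo_tool(
  plan=[
    [0, 0, 2, 0, 0, 0],
    [0, 0, 1.5, 0, 0, 0],
    [0, 0, 0.7, 0, 0, 0],
    [0, 0, 0.3, 0, 0, 0],
    [0, 0, 0, 0, 0, 0],
  ],
)

```text
time: 7.6
tcp_pos: [0.5308, 0.0251, 0.1531]
orientation: [[-0.927, 0.375, 0.0], [0.375, 0.927, -0.0], [-0.0, 0.0, -1.0]]
contact_force: [0.1, 0.1, -1.0]
grip_width: 0.0397
gripper_force: 40.0
```

Emit:
servo_tool(
  plan=[
    [0, 0, 0.4, 0, 0, 0],
    [0, 0, 0.4, 0, 0, 0],
    [0, 0, 0, 0, 0, 0],
  ],
)

```text
time: 7.98
tcp_pos: [0.5305, 0.0252, 0.1447]
orientation: [[-0.927, 0.374, -0.0], [0.374, 0.927, -0.0], [0.0, -0.0, -1.0]]
contact_force: [0.4, -0.5, -1.1]
grip_width: 0.0394
gripper_force: 40.0
```

Emit:
servo_tool(
  plan=[
    [0, 0, 0.4, 0, 0, 0],
    [0, 0, 0.4, 0, 0, 0],
    [0, 0, 0, 0, 0, 0],
  ],
)

```text
time: 8.35
tcp_pos: [0.5304, 0.0252, 0.1365]
orientation: [[-0.927, 0.374, -0.001], [0.374, 0.927, -0.0], [0.001, -0.0, -1.0]]
contact_force: [0.2, -0.4, -0.7]
grip_width: 0.0394
gripper_force: 40.0
```

Emit:
servo_tool(
  plan=[
    [0, 0, 0.4, 0, 0, 0],
    [0, 0, 0.3, 0, 0, 0],
    [0, 0, 0.2, 0, 0, 0],
    [0, 0, 0.1, 0, 0, 0],
    [0, 0, 0, 0, 0, 0],
  ],
)

```text
time: 8.98
tcp_pos: [0.5306, 0.0252, 0.1279]
orientation: [[-0.927, 0.374, -0.001], [0.374, 0.927, -0.0], [0.001, -0.0, -1.0]]
contact_force: [-10.2, -1.2, 21.6]
grip_width: 0.0398
gripper_force: 40.0
```

Emit:
servo_tool(
  plan=[
    [0, 0, 0, 0, 0, 0],
    [0, 0, 0, 0, 0, 0],
    [0, 0, 0, 0, 0, 0],
    [0, 0, 0, 0, 0, 0],
  ],
  hand=0.75,
)

```text
time: 9.48
tcp_pos: [0.5307, 0.0252, 0.1268]
orientation: [[-0.927, 0.374, -0.0], [0.374, 0.927, -0.0], [0.0, -0.0, -1.0]]
contact_force: [0.1, -0.5, -0.8]
grip_width: 0.0683
gripper_force: 0.0
```

Emit:
servo_tool(
  plan=[
    [0, 0, -1, 0, 0, 0],
    [0, 0, -4, 0, 0, 0],
    [0, 0, -5, 0, 0, 0],
    [-1, 0, -5, 0, 0, 0],
    [-1, 0, 0, 0, 0, 0],
    [-1, 0, 0, 0, 0, 0],
    [0, 0, 0, 0, 0, 0],
  ],
)

```text
time: 10.35
tcp_pos: [0.5583, 0.0137, 0.2757]
orientation: [[-0.927, 0.375, -0.002], [0.375, 0.927, 0.0], [0.002, -0.001, -1.0]]
contact_force: [0.8, 1.0, -0.9]
grip_width: 0.0686
gripper_force: 0.0
```

```bash
python3 - <<'E'
from h import *
im,dp,C=shot('wrist'); np.savez('/tmp/w4.npz',im=im,dp=dp,K=C[0],d=C[1],W=C[2])
s=arm.sense(); print(s['time'],s['tcp_pos'],s['joint_positions'],s['contact_force'])
im2,dp2,C2=shot('side'); np.savez('/tmp/s4.npz',im=im2,dp=dp2)
cv2.imwrite('pics/w4.png',np.hstack([im[80:380,120:520],cv2.resize(im2[200:350,250:450],(400,300),interpolation=cv2.INTER_CUBIC)]))
m=np.zeros((480,640),bool); m[200:300,270:400]=1
q=cloud(C2,dp2,m&(cv2.cvtColor(im2,cv2.COLOR_BGR2HSV)[...,1]<70)); q=q[np.linalg.norm(q[:,:2]-[.531,.025],axis=1)<.025]; print(np.percentile(q[:,2],[1,5,50,99]).round(4))
E
```

```text
10.4 [0.55796544 0.01384361 0.27555541] [-1.69624995e-02  1.05143286e-01  1.99471302e+00  2.61742791e-05
  1.04412407e+00 -1.20367338e+00] [ 0.9533233   0.19109182 -0.6137773 ]
[0.1032 0.1064 0.124  0.1426]
```

View pics/w4.png

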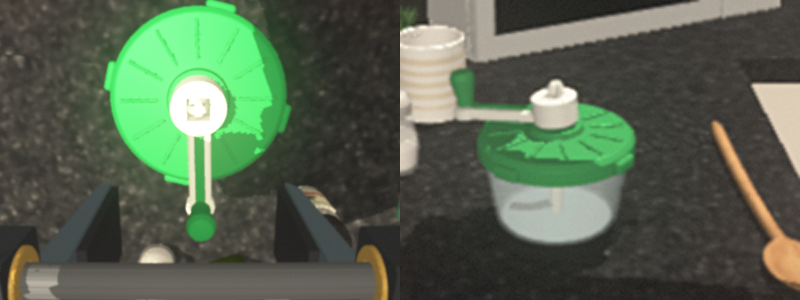

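The crank is home: the hub rests on the boss and the stud stands proud of the hub at crop (198,107). Next is the cap.

Emit:
servo_tool(
  plan=[
    [2.2, 3.05, 1, 0, 0, 0],
    [2.2, 3.05, 1.5, 0, 0, 0],
    [2.2, 3.05, 2, 0, 0, 0],
    [2.2, 3.05, 3, 0, 0, 0],
    [2.2, 3.05, 3, 0, 0, 0],
    [0, 0, 0, 0, 0, 0],
    [0, 0, 0, 0, 0, 0],
  ],
  hand=0.65,
)

```text
time: 11.32
tcp_pos: [0.5135, 0.1963, 0.172]
orientation: [[-0.927, 0.374, -0.0], [0.374, 0.927, -0.0], [0.0, -0.0, -1.0]]
contact_force: [0.2, -0.0, 0.6]
grip_width: 0.0589
gripper_force: 0.0
```

```bash
python3 - <<'E'
from h import *
im,dp,C=shot('wrist'); np.savez('/tmp/w5.npz',im=im,dp=dp,K=C[0],d=C[1],W=C[2]); cv2.imwrite('pics/w5.png',im)
s=arm.sense(); R=np.array(s['orientation']); t=np.array(s['tcp_pos']); print(s['time'],t)
hsv=cv2.cvtColor(im,cv2.COLOR_BGR2HSV); H,S,V=[hsv[...,i] for i in range(3)]
def circ(P):
    A=np.c_[2*P,np.ones(len(P))]; o=np.linalg.lstsq(A,(P**2).sum(1),rcond=None)[0]; return o[:2],np.sqrt(o[2]+o[:2]@o[:2])
for n,m in dict(orange=(H>4)&(H<18)&(S>170)&(V>150),blue=(H>105)&(H<130)&(S>150)).items():
    q=cloud(C,dp,m); q=q[(q[:,2]>.003)&(q[:,2]<.04)]
    if len(q): print(n,len(q),q.min(0).round(4),q.max(0).round(4),((q.min(0)+q.max(0))/2).round(4))
    cn,_=cv2.findContours(m.astype(np.uint8),cv2.RETR_EXTERNAL,cv2.CHAIN_APPROX_NONE)
    if cn: c=max(cn,key=cv2.contourArea); print(cv2.contourArea(c),cv2.boundingRect(c))
# white disc on cap, stud in w4
def disc(C,im,dp,m,z):
    cn,_=cv2.findContours(m.astype(np.uint8),cv2.RETR_EXTERNAL,cv2.CHAIN_APPROX_NONE); c=max(cn,key=cv2.contourArea); print('disc',circ(onz(C,c.reshape(-1,2),z)[:,:2]),cv2.boundingRect(c))
v,u=np.nonzero((H>4)&(H<18)&(S>170)&(V>150)); yy,xx=np.mgrid[:480,:640]
disc(C,im,dp,(S<70)&(V>180)&(abs(xx-np.median(u))<25)&(abs(yy-np.median(v))<30),.024)
f=np.load('/tmp/w4.npz'); C4=(f['K'],f['d'],f['W']); hs=cv2.cvtColor(f['im'],cv2.COLOR_BGR2HSV)
disc(C4,f['im'],f['dp'],(hs[...,1]<70)&(hs[...,2]>130)&((xx-318)**2+(yy-185)**2<40**2)&(yy<205),.129)
q=cloud(C4,f['dp'],(xx-318)**2+(yy-185)**2<25**2); q=q[(q[:,2]>.1375)&(q[:,2]<.15)]; print('stud',len(q),q.mean(0).round(4),((q.min(0)+q.max(0))/2).round(4),q.max(0)-q.min(0))
E
```

```text
11.375 [0.51392312 0.19607279 0.17237764]
orange 881 [0.3298 0.0716 0.003 ] [0.5091 0.2223 0.0266] [0.4194 0.1469 0.0148]
1666.0 (295, 168, 47, 48)
blue 1513 [0.4093 0.2609 0.0031] [0.4435 0.2948 0.0268] [0.4264 0.2778 0.015 ]
2109.0 (355, 38, 52, 54)
disc (array([0.49245286, 0.20485109]), np.float64(0.007901306472510996)) (307, 183, 22, 23)
disc (array([0.52915544, 0.02546415]), np.float64(0.019524015374143434)) (290, 155, 57, 50)
stud 236 [0.5305 0.0251 0.1426] [0.5309 0.0249 0.142 ] [0.01494637 0.01430967 0.00876005]
```

View pics/w5.png

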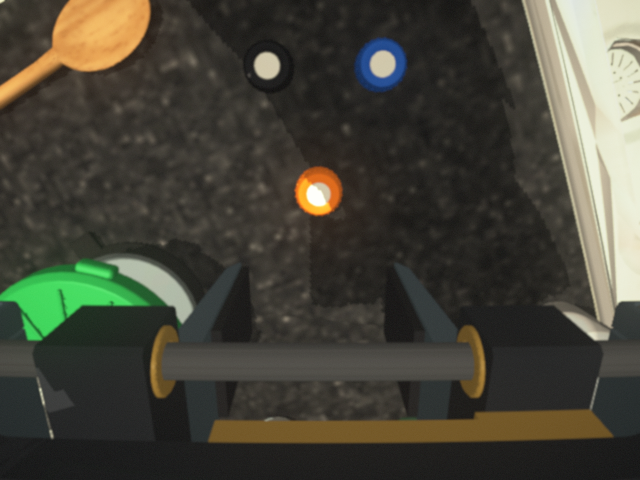

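The wrist view shows the orange cap centred at (318,192), with the blue (381,64) and black (267,66) caps clear of the fingers. Going down to grip it.

Emit:
servo_tool(
  plan=[
    [1.1, 0, 2.5, 0, 0, 0],
    [1.2, 0, 3.5, 0, 0, 0],
    [0, 0, 3.5, 0, 0, 0],
    [0, 0, 3, 0, 0, 0],
    [0, 0, 1.7, 0, 0, 0],
    [0, 0, 0.8, 0, 0, 0],
    [0, 0, 0, 0, 0, 0],
  ],
)

```text
time: 12.25
tcp_pos: [0.4927, 0.205, 0.0223]
orientation: [[-0.927, 0.375, 0.0], [0.375, 0.927, 0.0], [-0.0, 0.0, -1.0]]
contact_force: [0.2, -1.5, 0.9]
grip_width: 0.0592
gripper_force: 0.0
```

Emit:
servo_tool(
  plan=[
    [0, 0, 0, 0, 0, 0],
    [0, 0, 0, 0, 0, 0],
    [0, 0, 0, 0, 0, 0],
    [0, 0, 0, 0, 0, 0],
    [0, 0, 0, 0, 0, 0],
    [0, 0, 0, 0, 0, 0],
  ],
  hand=0.2,
  grip_force=60,
)

```text
time: 13.0
tcp_pos: [0.4926, 0.2053, 0.0224]
orientation: [[-0.927, 0.374, 0.001], [0.374, 0.927, 0.0], [-0.0, 0.0, -1.0]]
contact_force: [-1.4, -0.5, 6.1]
grip_width: 0.0331
gripper_force: 60.0
```

Emit:
servo_tool(
  plan=[
    [0, 0, -2, 0, 0, 0],
    [0, 0, -5, 0, 0, 0],
    [0, 0, -5.5, 0, 0, 0],
    [0, 0, -5, 0, 0, 0],
    [-2.57, -3.82, 0, 0, 0, 0],
    [-2.57, -3.82, 0, 0, 0, 0],
    [-2.57, -3.82, 0, 0, 0, 0],
    [-2.57, -3.82, 0, 0, 0, 0],
    [0, 0, 0, 0, 0, 0],
    [0, 0, 0, 0, 0, 0],
  ],
)

```text
time: 14.25
tcp_pos: [0.5302, 0.0251, 0.1968]
orientation: [[-0.927, 0.375, -0.0], [0.375, 0.927, 0.0], [0.0, -0.0, -1.0]]
contact_force: [-0.3, -0.2, 0.3]
grip_width: 0.0326
gripper_force: 60.0
```

```bash
python3 - <<'E'
from h import *
im,dp,C=shot('wrist'); s=arm.sense(); R=np.array(s['orientation']); t=np.array(s['tcp_pos']); print(s['time'],t,s['grip_width'])
im2,dp2,C2=shot('side')
cv2.imwrite('pics/w6.png',np.hstack([im[150:450,120:520],cv2.resize(im2[150:350,190:456],(400,300),interpolation=cv2.INTER_CUBIC)]))
hsv=cv2.cvtColor(im,cv2.COLOR_BGR2HSV); H,S,V=[hsv[...,i] for i in range(3)]; yy,xx=np.mgrid[:480,:640]
m=(H>3)&(H<20)&(S>150)&(V>100)&(abs(xx-319)<60)&(yy>180)&(yy<345)
L=(cloud(C,dp,m)-t)@R; L=L[(abs(L[:,2])<.04)&(abs(L[:,0])<.04)]; print('cap tool',L.min(0).round(4),L.max(0).round(4))
q=cloud(C,dp,(S<70)&(V>130)&(abs(xx-319)<40)&(yy<330)); q=q[(q[:,2]>.138)&(q[:,2]<.15)]; L=(q-t)@R; print('stud tool',len(L), L.mean(0).round(4) if len(L) else '')
m=(hsv[...,1]<70)&(V>170)&(abs(xx-319)<30)&(yy>225)&(yy<345)
q=cloud(C,dp,m); L=(q-t)@R; L=L[(L[:,2]<.005)&(L[:,2]>-.02)]; print('disc tool',len(L),L.mean(0).round(4) if len(L) else '')
E
```

```text
14.3 [0.53011239 0.025562   0.19684168] 0.03287139857408531
cap tool [-0.0138 -0.0171 -0.0041] [0.0179 0.0161 0.0206]
stud tool 39 [ 0.005  -0.0003  0.057 ]
disc tool 1206 [ 0.0003 -0.0006 -0.002 ]
```

View pics/w6.png

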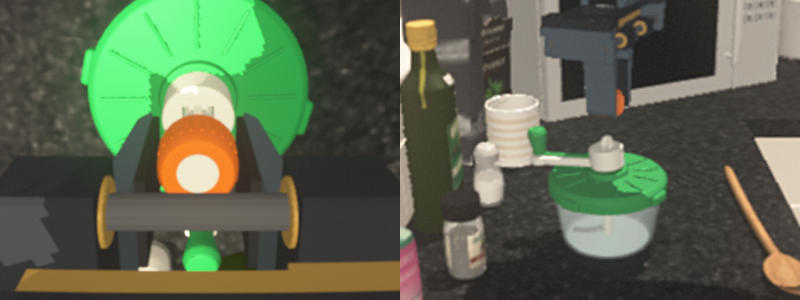

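The left half (wrist) shows the cap at about (198,160) in line with the stud behind it. The right half (side) shows it upright above the hub. Now lowering it.

Emit:
servo_tool(
  plan=[
    [-0.1, 0, 1.2, 0, 0, 0],
    [0, 0, 1.2, 0, 0, 0],
    [0, 0, 0.6, 0, 0, 0],
    [0, 0, 0.3, 0, 0, 0],
    [0, 0, 0, 0, 0, 0],
  ],
)

```text
time: 14.98
tcp_pos: [0.5313, 0.0246, 0.1638]
orientation: [[-0.927, 0.374, -0.0], [0.374, 0.927, 0.0], [0.0, -0.0, -1.0]]
contact_force: [-0.7, -0.4, -0.7]
grip_width: 0.0324
gripper_force: 60.0
```

Emit:
servo_tool(
  plan=[
    [0, 0, 0.3, 0, 0, 0],
    [0, 0, 0.3, 0, 0, 0],
    [0, 0, 0, 0, 0, 0],
  ],
)

```text
time: 15.35
tcp_pos: [0.5315, 0.0246, 0.158]
orientation: [[-0.927, 0.375, 0.001], [0.375, 0.927, 0.0], [-0.0, 0.0, -1.0]]
contact_force: [0.5, 1.3, -0.3]
grip_width: 0.0329
gripper_force: 60.0
```

Emit:
servo_tool(
  plan=[
    [0, 0, 0.2, 0, 0, 0],
    [0, 0, 0, 0, 0, 0],
  ],
)

```text
time: 15.6
tcp_pos: [0.532, 0.0246, 0.1566]
orientation: [[-0.927, 0.375, 0.001], [0.375, 0.927, 0.0], [-0.001, 0.001, -1.0]]
contact_force: [1.1, 0.3, 6.0]
grip_width: 0.0327
gripper_force: 60.0
```

Emit:
servo_tool(
  plan=[
    [0, 0, 0.2, 0, 0, 0],
    [0, 0, 0, 0, 0, 0],
  ],
)

```text
time: 15.85
tcp_pos: [0.531, 0.0246, 0.1535]
orientation: [[-0.927, 0.375, -0.0], [0.375, 0.927, 0.0], [0.0, -0.0, -1.0]]
contact_force: [1.9, 1.4, -5.2]
grip_width: 0.0327
gripper_force: 60.0
```

The click has passed; I'll keep pressing.

Emit:
servo_tool(
  plan=[
    [0, 0, 0.15, 0, 0, 0],
    [0, 0, 0.1, 0, 0, 0],
    [0, 0, 0, 0, 0, 0],
  ],
)

```text
time: 16.23
tcp_pos: [0.5313, 0.0246, 0.1515]
orientation: [[-0.927, 0.374, -0.0], [0.374, 0.927, -0.0], [0.0, -0.0, -1.0]]
contact_force: [-1.2, 0.2, 0.3]
grip_width: 0.0328
gripper_force: 60.0
```

Emit:
servo_tool(
  plan=[
    [0, 0, 0.1, 0, 0, 0],
    [0, 0, 0, 0, 0, 0],
  ],
)

```text
time: 16.48
tcp_pos: [0.5314, 0.0246, 0.1512]
orientation: [[-0.927, 0.374, -0.0], [0.374, 0.927, -0.0], [0.0, -0.0, -1.0]]
contact_force: [-6.9, 0.6, 15.1]
grip_width: 0.0326
gripper_force: 60.0
```

Emit:
servo_tool(
  plan=[
    [0, 0, 0.05, 0, 0, 0],
    [0, 0, 0, 0, 0, 0],
    [0, 0, 0, 0, 0, 0],
    [0, 0, 0, 0, 0, 0],
    [0, 0, 0, 0, 0, 0],
  ],
)

```text
time: 17.1
tcp_pos: [0.5315, 0.0246, 0.1511]
orientation: [[-0.927, 0.374, -0.0], [0.374, 0.927, -0.0], [0.0, -0.0, -1.0]]
contact_force: [-8.5, 0.3, 22.8]
grip_width: 0.0327
gripper_force: 60.0
```

```bash
python3 - <<'E'
from h import *
im2,dp2,C2=shot('side'); im,dp,C=shot('wrist'); s=arm.sense(); print(s['tcp_pos'],s['contact_force'])
cv2.imwrite('pics/w7.png',np.hstack([im[150:450,120:520],cv2.resize(im2[200:320,260:420],(400,300),interpolation=cv2.INTER_CUBIC)]))
E
```

```text
[0.53152578 0.02456491 0.15117319] [-9.20557179  0.91625046 21.89082911]
```

View pics/w7.png

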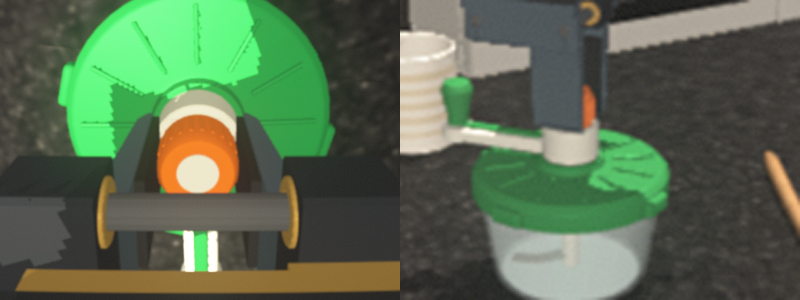

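The cap sits flush on the hub, at wrist crop (198,160) and side crop (585,110). The fingers are still holding it down with a steady 22 N or so.

```bash
python3 -c "
from cell import arm
print(arm.job_done())"
```

```text
the job is handed in; nothing more can be done
None
```

The crank is home on the shaft and the cap is snapped on flush, still pressed down at about 22 N. I handed the job in about 17 s into the 67 s allowed; no verdict came back.

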